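# Put the vitrine pieces back after dusting

### The arm

A 6-joint arm with a two-finger parallel gripper is mounted at the origin on the work surface. World frame = base frame: x ahead of the robot, y to its left, z up, the work surface at z = 0. Lengths are in m, angles in rad, forces in N, time in s.
With the tool pointing down it reaches from about 0.3 to 0.875 m from the base axis. Payload 6.4 kg.
Tool frame: the origin (TCP) lies midway between the tips of the shut fingers; the grasp point (between the pads) lies 19 mm behind it (arm.pinch_z is the distance from the TCP to the grasp point, in m); z points along the fingers, y is the direction in which the jaws open and shut (so a half turn about z gives the same grasp; the last joint's range is limited). The gripper opens to 85 mm and grips with 20 to 120 N. Pads are 22 mm wide; open, the fingers measure 114 mm over their backs; the gripper's body (76 mm by 85 mm) begins 54 mm behind the grasp point. The pads swing forward as they close: fully open they stand 13 mm farther back than shut.
Start: joints at [-1.49, 0.181, 1.607, -0, 1.354, -0.206], TCP at [0.163, -0.552, 0.231] pointing down, gripper open.
Joint ranges: [-2.99, 2.99], [-0.89, 2.07], [0.3, 2.58], [-1.14, 4.28], [0, 2.63], [-3.12, 3.12]. Speed limits (rad/s): [2.57, 2.57, 3.01, 3.14, 3.14, 3.14].

### API

Orientations are given as a 3x3 rotation matrix whose columns are the frame's x, y, z axes.
In Python, from workcell import arm, eyes, models gives the robot as it stands.
- The arm moves only by the tool step_arm, never from a script. Its argument "commands" is text: rows parted by semicolons, each of 4 numbers parted by spaces: the shift along the world's x, y, z in cm, then the turn about the world's z in rad. A call has 1 to 10 rows; each row is the pose to reach, as a shift and turn from the pose commanded when the call began; what a row does not reach only later rows make up. A row lasts 1/12 s, in which the tool goes at most 41.7 mm and 7.16 degrees, less where a joint would pass 70% of its speed; a pose out of reach is approached as far as the arm can. A call with a gripper value outside its range is refused whole. "jaw" is the closure, from -1 (fully open) to 1 (shut), set as the call begins (left out, the last holds). The fingers move at their own pace and stop on an object; "force" is the grip in N (left out, the last holds). Time passes only in rows, so rows that repeat a pose let the fingers close. It gives the time, the measured TCP pose, the force and the opening at its end, in the units of the state.
- arm.observe(): the state, without advancing time (a new reading comes with each control period).
- eyes.capture(name): name is "scene" or "top" or "wrist"; returns a dict with "pixels" (400x640x3 uint8, blue, green, red), "intrinsics" (3x3 intrinsics, pixels), "distortion" ([k1, k2, p1, p2, k3] as OpenCV has them; the pictures are not rectified), "cam_to_world" (4x4, takes a point from camera to world coordinates). Camera axes: x right, y up, looking along -z (the intrinsics and any distortion apply to the point x, -y, -z); pixel columns grow to the right and rows downward; lengths in m; the calibration is good to about 2 mm. A picture is of the moment at which its call begins. There is no depth.
- arm.finish_job(): hands the job in, once; it reports no verdict.
Trained networks look in a picture, given as the dict that the camera call returned (one of the last four; its "shot" number tells which), for a name from the list of things; names that differ only in an ending like _2 or _b are one class to them, and where a whole thing is asked for, a point or a joint stands for the part that bears it (a point fixed in the world has none). Each returns a list of dicts, best first, with "p" (0 to 1); they miss things now and then, are a little off and sometimes report something else, mostly with a low value. They report only what shows in the picture. A call takes as long as a camera call. They do not tell look-alikes from the thing itself.
- models.outline_of(picture, name): "region" (400x640 bool, what is visible of it) and "bbox" ([left, top, width, height] in pixels, round what is visible of it).
The state is a dict: "time_s": time; "qpos": joint angles; "joint_velocities": joint speeds; "joint_torque": joint torques, N m; "position": TCP position; "tool_rot": TCP orientation; "force": force on the tool from outside, world axes, zero at the start; "moment": the same for the moment, N m; "opening": finger opening in m.
Only numpy, scipy, OpenCV 4.12 (cv2) and the standard library are available. Lean on these libraries where they do the work, as an engineer would, in place of code of your own. Each camera call takes 0.05 s, during which the arm holds its last target. There are 200 camera calls.

### The job

The vitrine was dusted and four of its pieces were left piled up, a white tray holding a cup, and a blue vase, on a wooden jewellery box. Take the pile apart and stand each piece upright in the middle of its own place: the cup on the saucer, the vase on the round wooden riser, the tray on the marble slab and, only when those three are in place, the jewellery box on the felt mat, the tray and the box with their long sides along the long sides of what they stand on. Leave the jewellery box where it is until then, and do not shift or topple the bird figurine or the candlestick.

Things in the scene. Friction and masses are not known exactly. Their poses are not given: they have to be found in the camera images.
- jewel_box: Wooden jewellery box with its clip-on lid shut (one rigid piece), 150 x 64 x 50 mm high (x, y, z), about 0.3 kg, at the bottom of the pile. Origin: centre of its underside. x: along its long side, z: up. The tray and the vase stand side by side on its flat lid, one towards each end, 35 mm from its middle.
- tray: Small oblong open white porcelain tray, 80 x 56 x 20 mm high (x, y, z), walls and floor 4 mm thick, about 0.11 kg. At the start it stands on one half of the box's lid, parallel to the box, and the cup stands in it. Origin: centre of its underside. x: along its long side, z: up.
- cup: White porcelain coffee cup, 56 mm high, outer diameter 38 mm at the foot (41 mm at 18 mm up), widening to 53 mm at 29 mm up and 56 mm at the rim, wall 3 mm, about 0.11 kg. At the start it stands in the tray (floor 4 mm above the tray's underside). One handle sticks out towards the cup's +y, to 44 mm from the axis, between 27 and 51 mm up; it points roughly along the tray's long side. Origin: centre of the underside of the foot. z: up.
- vase: Small solid cobalt-blue glass vase, 78 mm high, body 41 mm in diameter and straight-sided from 10 to 52 mm up, foot 34 mm in diameter, above it a slender neck (18 mm at 62 to 68 mm up) and a 28 mm lip, about 0.14 kg. At the start it stands on the half of the box's lid that the tray leaves free. Origin: centre of its underside. z: up.
- mat: Place of the jewellery box: thin dark-grey oblong felt mat, 170 x 84 x 4 mm (x, y, z), fixed on the table. Origin: centre of its underside; its top is 4 mm above that. x: along its long side.
- slab: Place of the tray: oblong marble slab, 104 x 80 x 12 mm (x, y, z), fixed. Origin: centre of its underside; its top is 12 mm above that. x: along its long side.
- saucer: Place of the cup: round white porcelain saucer, 116 mm across the rim, 13 mm high, fixed. Its flat middle, about 65 mm across, lies 5 mm above its underside, and the edge slopes up gently around it. Origin: centre of its underside.
- riser: Place of the vase: stepped round light-wood riser, 84 mm across at the foot, flat top 72 mm across and 25 mm above its underside, fixed. Origin: centre of its underside.
- bird: Bystander, to be left alone: loose white porcelain bird figurine, about 75 mm long from tail to beak (the beak towards its +x) and 63 mm high, on a 48 mm round foot. Origin: centre of its underside.
- candlestick: Bystander, to be left alone: loose brass candlestick, 105 mm high, foot 68 mm across. Origin: centre of its underside.
Not all that is in view belongs to the job. What is shaped like the jewel_box but turquoise is not meant. Leave any pink look-alike of the saucer alone.

How it is judged:
On the way:
1. the cup, the vase and the tray stand in their places, while the jewellery box still is where it stood (horizontal distance between cup and saucer below 0.012 m and z of cup in the frame of saucer between 0.001 and 0.009 m and angle between each of cup, vase, tray's own z axis and vertical below 0.1 rad and horizontal distance between vase and riser below 0.012 m and z of vase in the frame of riser between 0.021 and 0.029 m and horizontal distance between tray and slab below 0.012 m and z of tray in the frame of slab between 0.008 and 0.016 m and angle between the x axis of tray and the x axis of slab, either way round below 0.2 rad and distance of jewel_box from where it was at the start of the episode below 0.04 m), for 0.2 s.
At the end, for the whole second after the job is handed in: Cup on saucer, vase on riser, tray on slab, jewellery box on mat: each resting there within 12 mm of the middle (height within 4 mm), upright within 0.1 rad; long sides of tray and box within 0.2 rad of those of slab and mat; all let go and at rest (horizontal distance between cup and saucer below 0.012 m and z of cup in the frame of saucer between 0.001 and 0.009 m and angle between each of cup, vase, tray, jewel_box's own z axis and vertical below 0.1 rad and horizontal distance between vase and riser below 0.012 m and z of vase in the frame of riser between 0.021 and 0.029 m and horizontal distance between tray and slab below 0.012 m and z of tray in the frame of slab between 0.008 and 0.016 m and angle between the x axis of tray and the x axis of slab, either way round below 0.2 rad and horizontal distance between jewel_box and mat below 0.012 m and z of jewel_box in the frame of mat between 0 and 0.008 m and angle between the x axis of jewel_box and the x axis of mat, either way round below 0.2 rad and linear speed of each of cup, vase, tray, jewel_box below 0.02 m/s and angular speed of each of cup, vase, tray, jewel_box below 0.2 rad/s and contact force between each of cup, vase, tray, jewel_box and the fingers below 0.05 N); the robot touches nothing.
It fails at once if the cup, the vase, the tray or the jewellery box is tipped by more than 0.6 rad (angle between any of cup, vase, tray, jewel_box's own z axis and vertical above 0.6 rad).
It fails at once if the bird is shifted by more than 25 mm or tipped by more than 0.4 rad (distance of bird from where it was at the start of the episode above 0.025 m or angle between bird's own z axis and vertical above 0.4 rad).
It fails at once if the candlestick is shifted by more than 25 mm or tipped by more than 0.4 rad (distance of candlestick from where it was at the start of the episode above 0.025 m or angle between candlestick's own z axis and vertical above 0.4 rad).
It also fails if it takes over 128 s, if anything falls off the work surface, if the arm or the gripper's body presses on something with over 40 N, if the wrist force passes 120 N, or if a joint passes its speed limit or range.

## Working session

There is one attempt and no reset: what is moved stays moved. The work goes in short steps, Python scripts to look and compute and a tool call to move; the robot and the scene stay as the last step left them, time stands still between calls to the robot, and variables do not carry over. Pictures are saved under pics/ and viewed, about 12 in all and at most 16, crops included, and the job is handed in when it is done.

Besides the shell and the picture viewer there is one more tool, called as name(argument=value, ...) on one line, values as JSON. step_arm: Moves the arm, as the interface text tells. Its arguments: {"type":"object","properties":{"commands":{"type":"string"},"jaw":{"type":"number"},"force":{"type":"number"}},"required":["commands"]}

```bash
mkdir -p pics
cat > h.py <<'E'
import numpy as np, cv2
from workcell import arm, eyes, models
def ray(pic,u,v):
    K=np.array(pic["intrinsics"]);D=np.array(pic["distortion"],float);T=np.array(pic["cam_to_world"])
    p=cv2.undistortPoints(np.array([[[u,v]]],float),K,D)[0,0]
    d=T[:3,:3]@np.array([p[0],-p[1],-1.0]); return T[:3,3],d
def onz(pic,u,v,z):
    o,d=ray(pic,u,v); return o+d*(z-o[2])/d[2]
def proj(pic,P):
    K=np.array(pic["intrinsics"]);D=np.array(pic["distortion"],float);T=np.array(pic["cam_to_world"])
    q=(np.atleast_2d(P)-T[:3,3])@T[:3,:3]; q=q*[1,-1,-1]
    return cv2.projectPoints(q.reshape(-1,1,3),np.zeros(3),np.zeros(3),K,D)[0].reshape(-1,2)
E
python3 - <<'E'
from h import *
for n in ("top","scene"):
    p=eyes.capture(n); cv2.imwrite(f"pics/{n}0.png",p["pixels"]); T=np.array(p["cam_to_world"]); print(n,T[:3,3].round(3),(-T[:3,2]).round(2),np.array(p["intrinsics"])[0,0])
    for k in "jewel_box tray cup vase mat slab saucer riser bird candlestick".split():
        for r in models.outline_of(p,k)[:3]:
            if r["p"]<.2: continue
            c=np.argwhere(r["region"]).mean(0)[::-1]; print(k,round(r["p"],2),r["bbox"],c.round(),onz(p,*c,0.01)[:2].round(3))
s=arm.observe(); print(s["position"],s["tool_rot"],s["opening"],s["time_s"])
E
```

```text
top [0.34  0.006 1.23 ] [ 0.08  0.01 -1.  ] 426.61837364602866
jewel_box 0.79 [421.1, 211.7, 56.0, 19.2] [435. 219.] [ 0.385 -0.289]
jewel_box 0.67 [438.9, 250.7, 44.4, 56.3] [459. 278.] [ 0.217 -0.362]
jewel_box 0.54 [394.9, 123.2, 62.5, 34.2] [427. 140.] [ 0.615 -0.264]
tray 0.67 [449.4, 208.4, 33.7, 22.6] [460. 222.] [ 0.379 -0.362]
tray 0.25 [285.4, 164.7, 21.3, 23.8] [294. 179.] [0.49 0.12]
cup 0.87 [456.5, 207.9, 25.7, 21.7] [471. 220.] [ 0.384 -0.395]
vase 0.69 [232.1, 124.5, 24.9, 26.1] [242. 138.] [0.605 0.277]
vase 0.56 [434.8, 213.0, 17.7, 15.7] [443. 219.] [ 0.387 -0.314]
mat 0.82 [397.7, 124.4, 57.3, 35.9] [427. 140.] [ 0.616 -0.264]
slab 0.58 [202.1, 193.1, 38.1, 35.9] [221. 211.] [0.39  0.328]
slab 0.44 [284.7, 168.3, 22.3, 20.7] [294. 178.] [0.491 0.12 ]
saucer 0.93 [312.0, 211.0, 40.1, 40.5] [333. 232.] [0.341 0.002]
saucer 0.86 [358.9, 168.9, 36.0, 38.9] [377. 186.] [ 0.475 -0.121]
riser 0.97 [232.8, 126.4, 26.7, 24.2] [242. 139.] [0.604 0.278]
bird 0.82 [331.8, 106.8, 20.1, 22.2] [340. 118.] [ 0.672 -0.008]
bird 0.66 [358.4, 169.0, 38.8, 38.0] [377. 186.] [ 0.475 -
[... 524 characters left out ...]
 266.] [ 0.338 -0.26 ]
slab 0.7 [336.9, 122.5, 36.0, 26.9] [354. 135.] [0.394 0.324]
saucer 0.86 [282.0, 225.4, 50.3, 36.6] [307. 244.] [ 0.474 -0.12 ]
saucer 0.85 [264.9, 176.0, 43.1, 29.8] [286. 193.] [0.34  0.003]
riser 0.63 [398.8, 153.0, 31.7, 21.9] [415. 163.] [0.606 0.278]
bird 0.76 [392.1, 224.1, 26.2, 29.8] [403. 237.] [0.669 0.003]
candlestick 0.66 [345.1, 152.5, 23.4, 42.0] [357. 177.] [0.483 0.149]
candlestick 0.27 [174.2, 281.5, 49.5, 46.5] [200. 307.] [ 0.362 -0.36 ]
[ 0.1626959  -0.55152888  0.23130393] [[ 9.59156512e-01  2.82875915e-01  4.29505774e-05]
 [ 2.82875917e-01 -9.59156511e-01 -5.08509730e-05]
 [ 2.68118104e-05  6.09237259e-05 -9.99999998e-01]] 0.0853749923505163 1.1
```

Run:
```python
import cv2,numpy as np
t=cv2.imread("pics/top0.png"); a=cv2.resize(t[90:320,190:510],(800,575),interpolation=cv2.INTER_CUBIC); cv2.imwrite("pics/topc.png",a)
t=cv2.imread("pics/scene0.png"); a=cv2.resize(t[100:350,110:450],(800,588),interpolation=cv2.INTER_CUBIC); cv2.imwrite("pics/scenec.png",a)
```

```text
(no output)
```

View pics/topc.png

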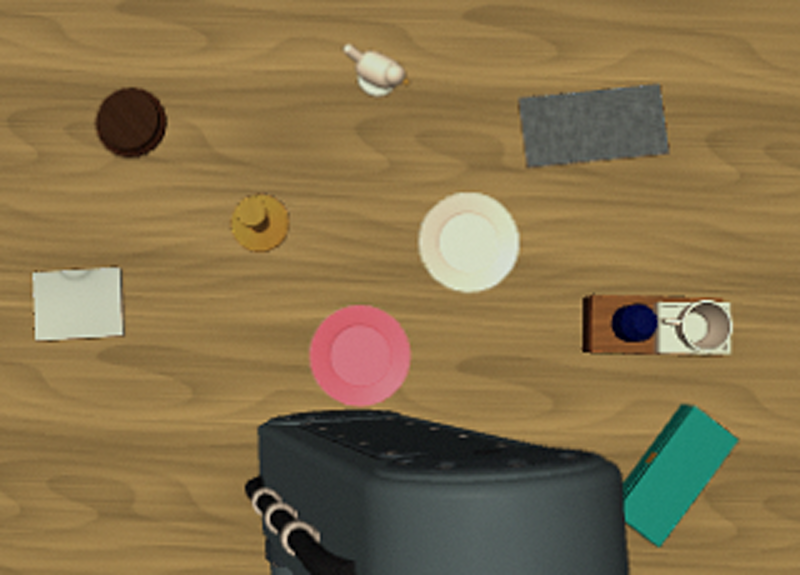

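View pics/scenec.png

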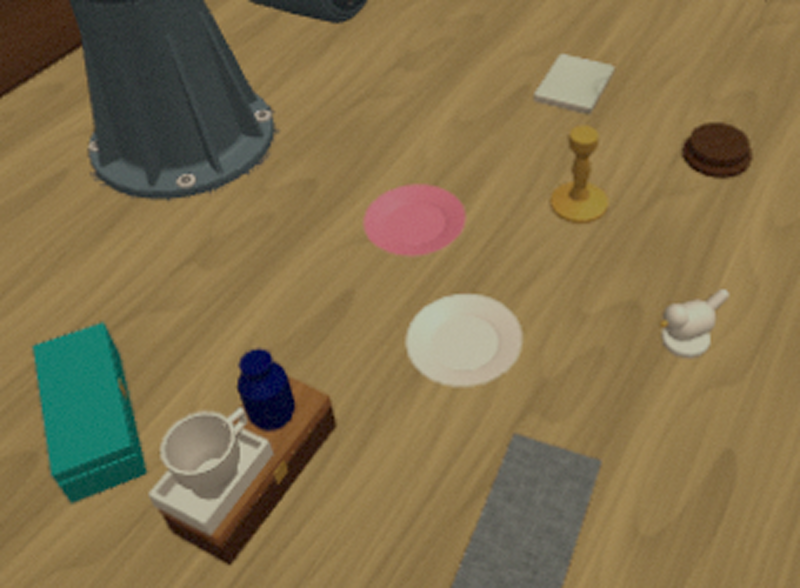

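Top view (crop) shows: pile at (655,325) with the vase left and the cup in the tray right, and the white saucer at (468,242). The pink saucer at (360,355) and turquoise box at (680,475) are decoys. Riser (131,122), slab (78,303), mat (595,125). The scene view agrees. Next I fit the poses from each view.

```bash
cat >> h.py <<'E'
from scipy.optimize import minimize
def circ(r,z,n=40):
    a=np.linspace(0,2*np.pi,n,endpoint=False); return np.c_[r*np.cos(a),r*np.sin(a),np.full(n,z)]
def boxp(l,w,h): return np.array([[sx*l/2,sy*w/2,z] for sx in(-1,1) for sy in(-1,1) for z in(0,h)])
SH={"mat":boxp(.17,.084,.004),"slab":boxp(.104,.08,.012),"saucer":np.r_[circ(.058,.013),circ(.035,0)],
 "riser":np.r_[circ(.042,0),circ(.042,.012),circ(.036,.025)],
 "vase":np.r_[circ(.017,0),circ(.0205,.01),circ(.0205,.052),circ(.014,.078)],
 "jewel_box":boxp(.15,.064,.05),"tray":boxp(.08,.056,.02)}
def fit(pics,regs,name,x0,z,yaw=None,S=4):
    pts=SH[name]
    R=[cv2.resize(r.astype(np.uint8),None,fx=S,fy=S,interpolation=cv2.INTER_LINEAR) for r in regs]
    def cost(q):
        a=q[2]/10 if len(q)>2 else 0
        c,s=np.cos(a),np.sin(a); P=pts@np.array([[c,-s,0],[s,c,0],[0,0,1]]).T+[q[0]/100,q[1]/100,z]
        t=0
        for p,r in zip(pics,R):
            h=cv2.convexHull(((proj(p,P)+.5)*S*16).astype(np.int32)); m=np.zeros_like(r); cv2.fillConvexPoly(m,h,1,shift=4)
            t+=1-(m&r).sum()/(m|r).sum()
        return t
    q=[x0[0]*100,x0[1]*100]+([yaw*10] if yaw is not None else [])
    sim=np.vstack([q]+[np.array(q)+d for d in np.eye(len(q))*1.0])
    o=minimize(cost,q,method="Nelder-Mead",options=dict(initial_simplex=sim,xatol=.005,fatol=1e-5))
    return np.r_[o.x[:2]/100,o.x[2:]/10].round(4),round(o.fun/len(pics),3)
def near(p,name,xy,z,tol=.05):
    for r in models.outline_of(p,name):
        c=np.argwhere(r["region"]).mean(0)[::-1]
        if np.hypot(*(onz(p,*c,z)[:2]-xy))<tol: return r["region"]
E
python3 - <<'E'
from h import *
ps={n:eyes.capture(n) for n in("top","scene")}
for k,xy,z,yaw in [("mat",(.616,-.264),0,1.6),("slab",(.39,.326),0,1.57),("saucer",(.474,-.121),0,None),("riser",(.605,.278),0,None),("vase",(.38,-.29),.05,None)]:
    P=[];R=[]
    for n,p in ps.items():
        r=near(p,k,xy,z+.02)
        if r is not None:
            P.append(p);R.append(r); print(k,n,*fit([p],[r],k,xy,z,yaw))
    if len(P)>1: print(k,"both",*fit(P,R,k,xy,z,yaw))
# box/tray colour-based corner: brown box + tray + vase hull in top
p=eyes.capture("wrist");cv2.imwrite("pics/w0.png",p["pixels"]);T=np.array(p["cam_to_world"]);print(T.round(3),np.array(p["intrinsics"]).round(1)[0])
s=arm.observe();print(s["time_s"])
E
```

```text
mat top [ 0.6175 -0.2657  1.7057] 0.065
mat scene [ 0.6184 -0.2663  1.7061] 0.024
mat both [ 0.6182 -0.2662  1.7019] 0.045
slab top [0.3903 0.329  1.6606] 0.052
slab scene [0.3896 0.3318 1.6933] 0.078
slab both [0.3903 0.3297 1.6631] 0.069
saucer top [ 0.477  -0.1192] 0.1
riser top [0.6033 0.2788] 0.073
riser scene [0.606  0.2803] 0.062
riser both [0.6048 0.2797] 0.078
vase top [ 0.3837 -0.2949] 0.171
vase scene [ 0.3853 -0.2952] 0.078
vase both [ 0.3842 -0.295 ] 0.129
[[ 0.283  0.915  0.286  0.235]
 [-0.959  0.27   0.086 -0.53 ]
 [ 0.002 -0.299  0.954  0.374]
 [ 0.     0.     0.     1.   ]] [298.6   0.  320.9]
1.75
```

step_arm(commands="3 3 2 0.12;6 6 3 0.24;9 9 3 0.36;12 12 3 0.48;15 15 3 0.6;18 18 3 0.72;20 20 3 0.84;22 22 3 0.96;22 22 3 1.08;22 22 3 1.2", jaw=-1)

```text
time_s: 2.58
position: [0.384, -0.3299, 0.2615]
tool_rot: [[0.074, 0.997, 0.0], [0.997, -0.074, -0.0], [-0.0, 0.0, -1.0]]
force: [-0.2, 0.2, -0.9]
opening: 0.0854
```

step_arm(commands="0 0 0 0.08;0 0 0 0.08;0 0 0 0.08")

```text
time_s: 2.83
position: [0.3827, -0.3315, 0.2614]
tool_rot: [[0.006, 1.0, 0.0], [1.0, -0.006, -0.0], [-0.0, 0.0, -1.0]]
force: [0.0, 0.2, 0.5]
opening: 0.0853
```

Run:
```python
from h import *
p=eyes.capture("wrist");im=p["pixels"].copy();T=np.array(p["cam_to_world"]);print(T[:3,3].round(3))
for k in "jewel_box tray cup vase".split():
    for r in models.outline_of(p,k)[:2]:
        c=np.argwhere(r["region"]).mean(0)[::-1];print(k,r["p"],r["bbox"],onz(p,*c,.05)[:2].round(3))
np.savez("w1.npz",**{k:p[k] for k in("pixels","intrinsics","distortion","cam_to_world")})
cv2.imwrite("pics/w1.png",im);s=arm.observe();print(s["time_s"],s["position"],s["tool_rot"])
```

```text
[ 0.382 -0.255  0.404]
jewel_box 0.94 [292.5, 104.4, 56.4, 120.0] [ 0.385 -0.289]
jewel_box 0.91 [119.3, 128.6, 138.9, 109.7] [ 0.221 -0.346]
cup 0.57 [294.7, 169.2, 51.3, 67.5] [ 0.381 -0.384]
vase 0.55 [303.9, 118.8, 39.6, 43.5] [ 0.383 -0.3  ]
3.0833 [ 0.38254498 -0.33167315  0.26127206] [[ 5.52646560e-03  9.99984729e-01 -2.60098476e-05]
 [ 9.99984727e-01 -5.52646411e-03  5.71689030e-05]
 [ 5.70242874e-05 -2.63253924e-05 -9.99999998e-01]]
```

View pics/w1.png

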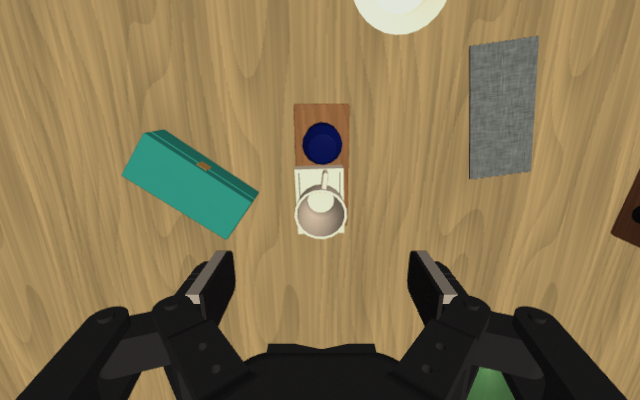

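The wrist view shows the box's far edge at (294..349,104), tray corners near (295,169)/(344,168), the cup rim centre near (320,212) and the vase at (323,143).

Run:
```python
from h import *
p=dict(np.load("w1.npz"))
im=p["pixels"].astype(int)
for n,u,v,z in [("boxFL",293.5,104,.05),("boxFR",349.5,104,.05),("tFL",295,169,.07),("tFR",344,167.5,.07),("tNL",298,234.5,.07),("tNR",346,234,.07),("rim",320.7,212,.11),("rimL",294.5,212,.11),("rimR",347,212,.11),("handle tip",324,173,.1)]:
    print(n,onz(p,u,v,z)[:2].round(4))
b,g,r=im[...,0],im[...,1],im[...,2]
m=((b>60)&(r<40)&(g<60)|((b>r+35)&(b>g+35))); m[:,:250]=0;m[:,400:]=0;m[:90]=0;m[180:]=0
print(m.sum(), fit([p],[m],"vase",(.384,-.295),.05))
for row in(108,112,158,163): print(row,[tuple(x) for x in im[row,288:296]], [tuple(x) for x in im[row,344:353]])
```

```text
boxFL [ 0.3518 -0.2562]
boxFR [ 0.4153 -0.2566]
tFL [ 0.3528 -0.327 ]
tFR [ 0.4087 -0.3256]
tNL [ 0.3539 -0.4086]
tNR [ 0.4125 -0.4083]
rim [ 0.3819 -0.3645]
rimL [ 0.3544 -0.3644]
rimR [ 0.4095 -0.3647]
handle tip [ 0.3856 -0.325 ]
1193 (array([ 0.3826, -0.2946]), np.float64(0.146))
108 [(np.int64(93), np.int64(142), np.int64(170)), (np.int64(94), np.int64(142), np.int64(170)), (np.int64(94), np.int64(143), np.int64(171)), (np.int64(93), np.int64(141), np.int64(170)), (np.int64(94), np.int64(142), np.int64(171)), (np.int64(75), np.int64(116), np.int64(148)), (np.int64(53), np.int64(87), np.int64(130)), (np.int64(55), np.int64(91), np.int64(135))] [(np.int64(59), np.int64(97), np.int64(141)), (np.int64(58), np.int64(96), np.int64(140)), (np.int64(59), np.int64(96), np.int64(140)), (np.int64(59), np.int64(96), np.int64(141)), (np.int64(59), np.int64(97), np.int64(147)), (np.int64(65), np.int64(103), np.int64(140)), (np.int64(79), np.int64(121), np.int64(146)), (np.int64(84), np.int64(128), np.int64(153)), (np.int64(86), np.int64(131), np.int64(157))]
112 [(np.int64(94), np.int64(142),
[... 1614 characters left out ...]
.int64(171)), (np.int64(94), np.int64(143), np.int64(171)), (np.int64(92), np.int64(139), np.int64(167)), (np.int64(92), np.int64(138), np.int64(166)), (np.int64(90), np.int64(136), np.int64(163)), (np.int64(87), np.int64(132), np.int64(158)), (np.int64(69), np.int64(107), np.int64(140))] [(np.int64(59), np.int64(97), np.int64(142)), (np.int64(59), np.int64(97), np.int64(142)), (np.int64(57), np.int64(95), np.int64(140)), (np.int64(57), np.int64(95), np.int64(142)), (np.int64(64), np.int64(107), np.int64(145)), (np.int64(84), np.int64(131), np.int64(160)), (np.int64(92), np.int64(140), np.int64(168)), (np.int64(89), np.int64(135), np.int64(161)), (np.int64(85), np.int64(129), np.int64(154))]
```

step_arm(commands="0 -3.3 -2 0;0 -3.3 -5 0;0 -3.3 -9 0;0 -3.3 -13 0;0 -3.3 -16 0;0 -3.3 -18 0;0 -3.3 -18.6 0;0 -3.3 -18.6 0")

```text
time_s: 3.75
position: [0.3818, -0.3634, 0.0736]
tool_rot: [[0.005, 1.0, -0.002], [1.0, -0.005, 0.003], [0.003, -0.002, -1.0]]
force: [0.0, -0.2, -0.0]
opening: 0.0854
```

step_arm(commands="0 0 0 0;0 0 0 0;0 0 0 0;0 0 0 0;0 0 0 0;0 0 0 0;0 0 0 0;0 0 0 0", jaw=1, force=25)

```text
time_s: 4.42
position: [0.3834, -0.366, 0.0775]
tool_rot: [[0.004, 1.0, 0.002], [1.0, -0.004, -0.003], [-0.003, 0.002, -1.0]]
force: [-2.6, 0.4, 6.4]
opening: 0.0543
```

step_arm(commands="0 0 0.5 0;0 0 1.5 0;0 0 3 0;0 0 5 0;0 0 8 0;0 0 11 0;0 0 12 0;0 0 12 0")

```text
time_s: 5.08
position: [0.3841, -0.3663, 0.1994]
tool_rot: [[0.004, 1.0, 0.004], [1.0, -0.004, -0.006], [-0.006, 0.004, -1.0]]
force: [0.0, -0.5, -2.3]
opening: 0.0548
```

Run:
```python
from h import *
ims=[]
for n in("scene","wrist"):
    p=eyes.capture(n); ims.append(p["pixels"])
    r=near(p,"saucer",(.476,-.12),.01)
    if r is not None: print(n,np.flatnonzero(r.any(0))[[0,-1]],np.flatnonzero(r.any(1))[[0,-1]],*fit([p],[r],"saucer",(.476,-.12),0))
cv2.imwrite("pics/g1.png",np.hstack([ims[0][150:400,100:420],ims[1][100:350,160:480]]));s=arm.observe();print(s["time_s"],s["position"],s["opening"],s["force"])
```

```text
scene [281 332] [225 263] [ 0.4739 -0.1194] 0.038
5.2833 [ 0.38191434 -0.36338397  0.19328289] 0.05436817456888438 [ 0.10278206 -0.01881735 -2.0647669 ]
```

View pics/g1.png

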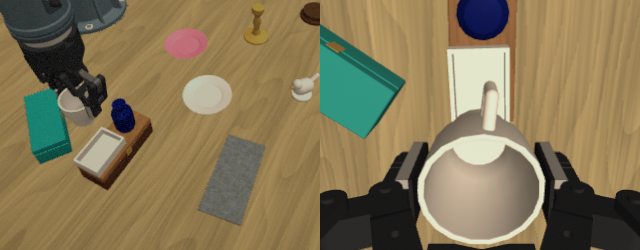

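step_arm(commands="0.8 2 0.5 0;1.9 5 0.5 0;3.2 8.5 0.5 0;4.6 12 0.5 0;5.9 15.5 0.5 0;7.2 19 0.5 0;8.3 22 0 0;9 23.8 -1 0;9.3 24.5 -2 0;9.3 24.5 -3 0")

```text
time_s: 6.12
position: [0.4751, -0.1176, 0.1631]
tool_rot: [[0.001, 1.0, -0.002], [1.0, -0.001, 0.001], [0.001, -0.002, -1.0]]
force: [-0.1, -0.5, -2.2]
opening: 0.0542
```

step_arm(commands="0 0 -3 0;0 0 -6 0;0 0 -9 0;0 0 -11 0;0 0 -11 0;0 0 -11 0;0 0 -11 0")

```text
time_s: 6.7
position: [0.476, -0.1206, 0.0558]
tool_rot: [[0.005, 1.0, 0.0], [1.0, -0.005, -0.0], [-0.0, 0.0, -1.0]]
force: [0.9, 0.1, -1.1]
opening: 0.0541
```

Run:
```python
from h import *
s=arm.observe();print(s["time_s"],s["position"],s["opening"],s["force"])
p=eyes.capture("wrist")
for z in(.0,):
    for n in("saucer","cup"):
        for r in models.outline_of(p,n)[:2]: print(n,r["p"],r["bbox"])
cv2.imwrite("pics/g2.png",np.hstack([eyes.capture("scene")["pixels"][150:350,200:440],p["pixels"][100:300]]));s=arm.observe();print(s["time_s"],s["position"],s["tool_rot"][1])
```

```text
6.7 [ 0.47598413 -0.12062269  0.05584399] 0.05410323149465405 [ 0.89016779  0.09718958 -1.12100155]
saucer 0.93 [0.0, 0.1, 179.8, 128.3]
saucer 0.86 [230.9, 134.7, 175.0, 118.3]
cup 0.97 [258.8, 182.0, 128.1, 161.2]
6.9 [ 0.47673811 -0.12028259  0.05676296] [ 0.99999054 -0.00410451 -0.00144214]
```

View pics/g2.png

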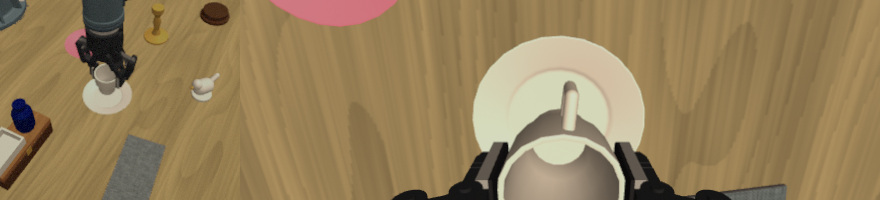

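Run:
```python
from h import *
p=eyes.capture("wrist")
for r in models.outline_of(p,"saucer")[:3]:
    if r["bbox"][0]<150: continue
    m=r["region"]; ys,xs=np.nonzero(m); 
    for v in (150,170,190,210):
        x=np.flatnonzero(m[v]); 
        if len(x): print(v,x[0],x[-1],onz(p,x[0],v,.013)[:2].round(4),onz(p,x[-1],v,.013)[:2].round(4))
    c=[onz(p,x,y,.013)[:2] for y in range(140,215,5) for x in (np.flatnonzero(m[y])[[0,-1]])]
    c=np.array(c); A=np.c_[2*c,np.ones(len(c))]; q=np.linalg.lstsq(A,(c**2).sum(1),rcond=None)[0]; print(q[:2],np.sqrt(q[2]+q[:2]@q[:2]))
    q=minimize(lambda q:((np.hypot(*(c-q).T)-.058)**2).sum(),[.475,-.12]).x;print("r fixed",q)
s=arm.observe();print(s["position"],s["tool_rot"][1])
```

```text
150 268 363 [ 0.4434 -0.0719] [ 0.5027 -0.0721]
170 247 386 [ 0.4293 -0.0845] [ 0.5179 -0.0849]
190 237 397 [ 0.4218 -0.0977] [ 0.5259 -0.0983]
210 233 402 [ 0.4179 -0.1116] [ 0.5303 -0.1122]
[ 0.47353552 -0.12004387] 0.05657213989677634
r fixed [ 0.47352641 -0.1221665 ]
[ 0.47636358 -0.11992076  0.0563382 ] [ 0.99999173 -0.00393969 -0.00100803]
```

step_arm(commands="-0.1 0 -0.8 0;-0.2 0 -1.6 0;-0.2 0 -2.2 0;-0.2 0 -2.5 0;-0.2 0 -2.7 0;-0.2 0 -2.7 0;-0.2 0 -2.7 0")

```text
time_s: 7.58
position: [0.4729, -0.1194, 0.0286]
tool_rot: [[0.004, 1.0, -0.002], [1.0, -0.004, 0.001], [0.001, -0.002, -1.0]]
force: [-7.3, 0.7, 11.6]
opening: 0.0543
```

step_arm(commands="0 0 0 0;0 0 0 0;0 0 0 0")

```text
time_s: 7.83
position: [0.4729, -0.1193, 0.0286]
tool_rot: [[0.004, 1.0, -0.002], [1.0, -0.004, 0.001], [0.0, -0.002, -1.0]]
force: [-7.2, 1.2, 11.7]
opening: 0.0542
```

step_arm(commands="0 0 0 0;0 0 0 0;0 0 0 0;0 0 0 0;0 0 0 0;0 0 0 0", jaw=-1)

```text
time_s: 8.33
position: [0.4737, -0.1195, 0.0282]
tool_rot: [[0.004, 1.0, -0.0], [1.0, -0.004, 0.0], [0.0, -0.0, -1.0]]
force: [0.5, -0.4, 0.2]
opening: 0.0854
```

step_arm(commands="0 0 2 0;0 0 5 0;0 0 9 0;0 0 13 0;0 0 17 0;0 -2 20 0;0 -4 20 0;0 -5 20 0;0 -5 20 0")

```text
time_s: 9.08
position: [0.4734, -0.171, 0.2279]
tool_rot: [[0.006, 1.0, -0.0], [1.0, -0.006, -0.0], [-0.0, -0.0, -1.0]]
force: [0.5, 0.3, 0.9]
opening: 0.0853
```

Run:
```python
from h import *
s=arm.observe();print(s["time_s"],s["position"],s["opening"],s["force"])
p=eyes.capture("wrist")
for n in("cup","saucer","vase"):
    for r in models.outline_of(p,n)[:2]: print(n,round(r["p"],2),r["bbox"])
cv2.imwrite("pics/g3.png",p["pixels"]);np.savez("w3.npz",**{k:p[k] for k in("pixels","intrinsics","distortion","cam_to_world")})
```

```text
9.0833 [ 0.47335531 -0.17099355  0.22794739] 0.08533487579325075 [0.49591937 0.301766   0.92432737]
cup 0.71 [293.9, 89.7, 54.0, 65.8]
saucer 0.79 [139.1, 0.0, 110.4, 69.9]
saucer 0.64 [268.5, 74.5, 104.3, 99.8]
vase 0.58 [221.6, 260.3, 44.1, 67.5]
```

View pics/g3.png

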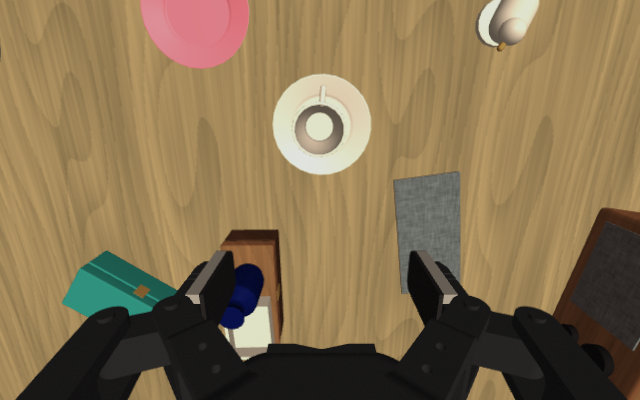

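step_arm(commands="-1.5 -2 0 0;-3.5 -5 0 0;-5.8 -8 0 0;-7.8 -10.8 0 0;-9 -12.4 -1 0;-9 -12.4 -4 0;-9 -12.4 -8 0;-9 -12.4 -11 0;-9 -12.4 -11 0;-9 -12.4 -11 0")

```text
time_s: 10.12
position: [0.3827, -0.2914, 0.1166]
tool_rot: [[0.003, 1.0, -0.003], [1.0, -0.003, 0.005], [0.005, -0.003, -1.0]]
force: [0.2, -0.8, 0.1]
opening: 0.0857
```

Run:
```python
from h import *
p=dict(np.load("w3.npz")); print("cup rim",onz(p,320,130,.061),"saucer",onz(p,322,124.5,.013))
s=arm.observe();print(s["time_s"],s["position"],s["tool_rot"][0])
p=eyes.capture("wrist"); cv2.imwrite("pics/g4.png",p["pixels"])
p2=eyes.capture("scene"); 
for q in(p,p2):
  im=q["pixels"].astype(int);b,g,r=im[...,0],im[...,1],im[...,2]; m=((b>r+35)&(b>g+35)); m=m.astype(np.uint8)
  n,l,st,c=cv2.connectedComponentsWithStats(m); k=1+np.argmax(st[1:,4]); print(st[k],c[k], fit([q],[l==k],"vase",(.3835,-.295),.05))
```

```text
cup rim [ 0.4722843  -0.12103865  0.061     ] saucer [ 0.47454899 -0.11888419  0.013     ]
10.1167 [ 0.38271317 -0.291445    0.11658912] [ 0.00331172  0.99998858 -0.00344558]
[ 290  196   67   97 4299] [324.23982321 248.47429635] (array([ 0.383, -0.294]), np.float64(0.233))
[500 128  49  42 587] [514.81942078 149.2572402 ] (array([ 0.3835, -0.295 ]), np.float64(1.0))
```

View pics/g4.png

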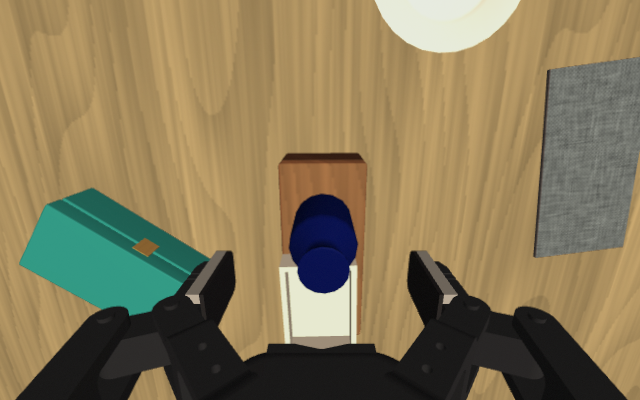

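step_arm(commands="0 0 -2 0;0 0 -4 0;0 0 -5 0;0 0 -5.1 0;0 0 -5.1 0")

```text
time_s: 10.63
position: [0.3842, -0.2939, 0.0682]
tool_rot: [[0.004, 1.0, 0.001], [1.0, -0.004, -0.001], [-0.001, 0.001, -1.0]]
force: [0.8, 0.1, 0.7]
opening: 0.0855
```

step_arm(commands="0 0 0 0;0 0 0 0;0 0 0 0;0 0 0 0;0 0 0 0;0 0 0 0;0 0 0 0;0 0 0 0;0 0 0 0", jaw=1, force=30)

```text
time_s: 11.38
position: [0.384, -0.294, 0.0683]
tool_rot: [[0.004, 1.0, 0.001], [1.0, -0.004, -0.001], [-0.001, 0.001, -1.0]]
force: [-1.3, 1.7, 5.9]
opening: 0.0398
```

step_arm(commands="0 0 0.5 0;0 0 1.5 0;0 0 3 0;0 0 5 0;0 0 8 0;0 0 11 0;0 0 12 0;0 0 12 0")

```text
time_s: 12.05
position: [0.3851, -0.2952, 0.191]
tool_rot: [[0.004, 1.0, 0.004], [1.0, -0.004, -0.006], [-0.006, 0.004, -1.0]]
force: [0.5, -0.8, -0.7]
opening: 0.04
```

step_arm(commands="0.6 1.5 0.5 0;1.6 4 1 0;2.9 7.5 1 0;4.2 11 1 0;5.6 14.5 1 0;6.9 18 1 0;8.3 21.5 1 0;9.6 25 1 0;11 28.5 1 0;12.3 32 1 0")

```text
time_s: 12.88
position: [0.5059, 0.0286, 0.1954]
tool_rot: [[0.004, 1.0, -0.003], [1.0, -0.004, 0.0], [0.0, -0.003, -1.0]]
force: [0.9, -0.8, -1.6]
opening: 0.04
```

step_arm(commands="1.35 3.5 0 0;2.7 7 0 0;4.1 10.5 0 0;5.4 14 0 0;6.8 17.6 0 0;8 20.8 0 0;9 23.5 0 0;9.6 25 0 0;9.8 25.4 0 0;9.8 25.4 0 0")

```text
time_s: 13.72
position: [0.6037, 0.2812, 0.1948]
tool_rot: [[0.002, 1.0, -0.003], [1.0, -0.002, -0.001], [-0.001, -0.003, -1.0]]
force: [0.2, -0.3, -1.5]
opening: 0.0399
```

Run:
```python
from h import *
p=eyes.capture("wrist")
s=arm.observe();print(s["time_s"],s["position"],s["opening"],s["force"],s["qpos"])
r=near(p,"riser",(.605,.28),.02,.08)
for r in models.outline_of(p,"riser")[:2]:
    m=r["region"]; print(r["p"],r["bbox"],fit([p],[m],"riser",(.605,.28),0))
cv2.imwrite("pics/g5.png",np.hstack([eyes.capture("scene")["pixels"][100:300,280:480],p["pixels"]  [100:300]]))
```

```text
13.7667 [0.60369975 0.28006367 0.19524701] 0.040079951067789756 [-0.6548351  -0.06241891 -0.98142176] [ 2.56630632e-01  4.10323459e-01  1.39158965e+00 -4.54168105e-04
  1.34287812e+00  2.60072989e-01]
0.72 [283.4, 139.5, 77.6, 69.9] (array([0.604 , 0.2785]), np.float64(0.057))
```

View pics/g5.png

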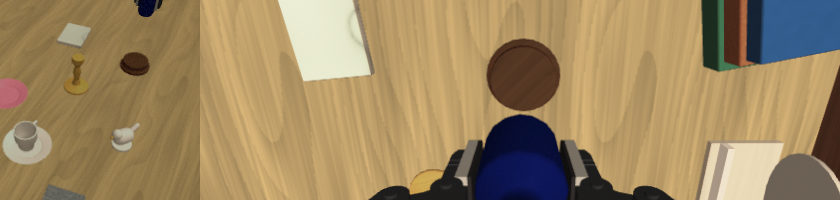

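step_arm(commands="0 0 -2 0;0 0 -5 0;0 0 -8 0;0 0 -11 0;0 0 -13 0;0 0 -14 0;0 0 -14.5 0;0 0 -14.5 0;0 0 -14.5 0")

```text
time_s: 14.67
position: [0.6058, 0.2804, 0.0538]
tool_rot: [[0.004, 1.0, 0.002], [1.0, -0.004, 0.001], [0.001, 0.002, -1.0]]
force: [0.9, -0.5, -0.3]
opening: 0.0401
```

step_arm(commands="0 0 -0.3 0;0 0 -0.6 0;0 0 -0.7 0;0 0 -0.7 0;0 0 -0.7 0")

```text
time_s: 15.08
position: [0.6047, 0.2806, 0.0455]
tool_rot: [[0.004, 1.0, 0.0], [1.0, -0.004, 0.0], [0.0, 0.0, -1.0]]
force: [0.2, -0.3, -1.7]
opening: 0.0403
```

step_arm(commands="0 -0.1 -0.15 0;0 -0.1 -0.25 0;0 -0.1 -0.35 0;0 -0.1 -0.35 0;0 -0.1 -0.35 0")

```text
time_s: 15.5
position: [0.6049, 0.2795, 0.0433]
tool_rot: [[0.004, 1.0, 0.0], [1.0, -0.004, -0.0], [-0.0, 0.0, -1.0]]
force: [-3.4, -1.5, 8.4]
opening: 0.0401
```

Contact. I'll release and back off.

step_arm(commands="0 0 0 0;0 0 0 0;0 0 0 0;0 0 0 0;0 0 0 0;0 0 0 0;0 0 0 0", jaw=-1)

```text
time_s: 16.08
position: [0.6046, 0.2795, 0.0417]
tool_rot: [[0.004, 1.0, -0.0], [1.0, -0.004, -0.0], [-0.0, -0.0, -1.0]]
force: [-0.3, -0.2, -0.2]
opening: 0.0856
```

step_arm(commands="0 0 2 0;0 0 5 0;0 0 9 0;0 0 12 0;0 0 15 0;0 0 17 0;-1 -3 18 0;-2 -6 18 0;-3.2 -9 18 0;-3.2 -9 18 0")

```text
time_s: 16.92
position: [0.5711, 0.1854, 0.2218]
tool_rot: [[0.007, 1.0, -0.001], [1.0, -0.007, -0.002], [-0.002, -0.001, -1.0]]
force: [0.9, 1.0, -0.5]
opening: 0.0853
```

Run:
```python
from h import *
s=arm.observe();print(s["time_s"],s["position"],s["opening"],s["force"])
p=eyes.capture("wrist")
for n,z in(("riser",.0),("vase",.025)):
    for r in models.outline_of(p,n)[:1]: print(n,round(r["p"],2),r["bbox"],fit([p],[r["region"]],n,(.605,.28),z))
cv2.imwrite("pics/g6.png",p["pixels"])
p=eyes.capture("scene")
for n,z,xy in(("riser",.0,(.605,.28)),("vase",.025,(.605,.28)),("slab",0,(.39,.329))):
    for r in models.outline_of(p,n)[:2]: print(n,round(r["p"],2),r["bbox"],fit([p],[r["region"]],n,xy,z,1.66 if n=="slab" else None))
```

```text
16.9167 [0.5711136  0.18539143 0.22177162] 0.08529314491693679 [ 0.91256979  0.96012754 -0.48227159]
riser 0.82 [311.6, 49.9, 77.3, 74.2] (array([0.604 , 0.2775]), np.float64(0.414))
vase 0.67 [337.1, 58.7, 43.2, 47.4] (array([0.6039, 0.2776]), np.float64(0.041))
riser 0.97 [398.3, 154.2, 33.4, 19.4] (array([0.6072, 0.2801]), np.float64(0.281))
vase 0.62 [408.7, 134.2, 17.3, 29.6] (array([0.6048, 0.2816]), np.float64(0.107))
slab 0.88 [338.7, 119.9, 33.3, 30.3] (array([0.3913, 0.3303, 1.6909]), np.float64(0.061))
```

View pics/g6.png

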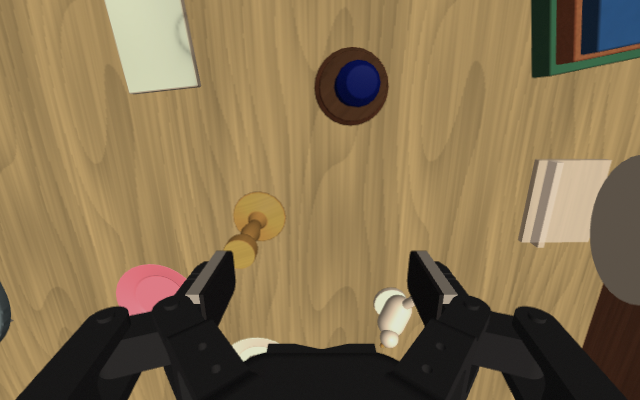

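step_arm(commands="-0.6 -2 0 0;-1.9 -5.5 0 0;-3.2 -9.4 0 0;-4.5 -13.2 0 0;-5.8 -17 0 0;-7.1 -20.8 0 0;-8.4 -24.6 0 0;-9.7 -28.4 0 0;-11 -32.2 0 0;-12.3 -36 0 0")

```text
time_s: 18.1
position: [0.4493, -0.1717, 0.222]
tool_rot: [[0.003, 1.0, 0.001], [1.0, -0.003, -0.0], [-0.0, 0.001, -1.0]]
force: [1.0, 0.4, 0.5]
opening: 0.0857
```

step_arm(commands="-1.3 -3.8 0 0;-2.6 -7.6 0 0;-3.9 -11.4 0 0;-5.1 -14.8 0 0;-6 -17.5 0 0;-6.5 -19.2 -1 0;-6.5 -19.2 -4 0;-6.5 -19.2 -7 0;-6.5 -19.2 -7 0;-6.5 -19.2 -7 0")

```text
time_s: 18.93
position: [0.3843, -0.3612, 0.1504]
tool_rot: [[0.003, 1.0, -0.002], [1.0, -0.003, 0.004], [0.004, -0.002, -1.0]]
force: [0.2, 0.7, 0.6]
opening: 0.0857
```

Run:
```python
from h import *
p=eyes.capture("wrist");s=arm.observe();print(s["time_s"],s["position"],s["tool_rot"][0])
for n,z,xy in(("tray",.05,(.382,-.366)),("jewel_box",0,(.383,-.331))):
    for r in models.outline_of(p,n)[:2]: print(n,round(r["p"],2),r["bbox"],fit([p],[r["region"]],n,xy,z,1.57))
cv2.imwrite("pics/g7.png",p["pixels"])
np.savez("w7.npz",**{k:p[k] for k in("pixels","intrinsics","distortion","cam_to_world")})
```

```text
18.9833 [ 0.38523636 -0.36237349  0.15230227] [ 3.09064248e-03  9.99995202e-01 -2.10954191e-04]
tray 0.66 [277.2, 153.4, 75.7, 106.7] (array([ 0.3798, -0.366 ,  1.5981]), np.float64(0.035))
jewel_box 0.84 [30.2, 104.6, 204.6, 158.5] (array([ 0.383, -0.331,  1.57 ]), np.float64(1.0))
jewel_box 0.72 [279.0, 63.6, 82.9, 180.3] (array([ 0.3829, -0.3311,  1.5701]), np.float64(0.441))
```

View pics/g7.png

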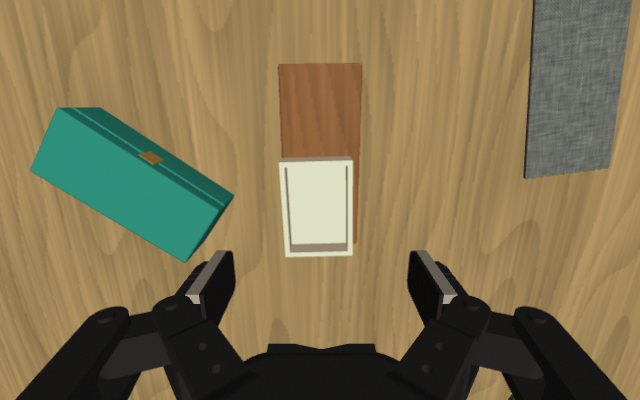

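step_arm(commands="-0.5 -0.4 -1 0.03;-0.5 -0.4 -4 0.03;-0.5 -0.4 -7 0.03;-0.5 -0.4 -9 0.03;-0.5 -0.4 -9.8 0.03;-0.5 -0.4 -9.8 0.03;-0.5 -0.4 -9.8 0.03;-0.5 -0.4 -9.8 0.03;-0.5 -0.4 -9.8 0.03")

```text
time_s: 19.83
position: [0.3807, -0.3678, 0.0558]
tool_rot: [[-0.026, 1.0, 0.002], [1.0, 0.026, -0.003], [-0.003, 0.002, -1.0]]
force: [0.4, 0.1, 0.2]
opening: 0.0855
```

step_arm(commands="0 0 0 0")

```text
time_s: 19.92
position: [0.3804, -0.3674, 0.0553]
tool_rot: [[-0.026, 1.0, 0.001], [1.0, 0.026, -0.002], [-0.002, 0.001, -1.0]]
force: [0.1, 0.3, -0.5]
opening: 0.0856
```

step_arm(commands="0 0.1 -0.2 0;0 0.1 -0.4 0;0 0.1 -0.4 0;0 0.1 -0.4 0")

```text
time_s: 20.25
position: [0.3795, -0.3653, 0.0496]
tool_rot: [[-0.026, 1.0, -0.0], [1.0, 0.026, 0.0], [0.0, -0.0, -1.0]]
force: [-0.3, -0.7, -0.2]
opening: 0.0858
```

step_arm(commands="0 0 0 0;0 0 0 0;0 0 0 0;0 0 0 0;0 0 0 0;0 0 0 0;0 0 0 0;0 0 0 0", jaw=1, force=30)

```text
time_s: 20.92
position: [0.3798, -0.3657, 0.0499]
tool_rot: [[-0.026, 1.0, 0.0], [1.0, 0.026, -0.0], [-0.0, 0.0, -1.0]]
force: [0.8, -0.1, 2.0]
opening: 0.0553
```

step_arm(commands="0 0 0.3 0;0 0 0.8 0;0 0 1.5 0;0 0 2.5 0;0 0 4 0;0 0 7 0;0 0 10 0;0 0 12 0;0 0 12 0;0 0 12 0")

```text
time_s: 21.75
position: [0.3803, -0.3664, 0.172]
tool_rot: [[-0.026, 1.0, 0.002], [1.0, 0.026, -0.003], [-0.004, 0.002, -1.0]]
force: [-0.4, 0.9, -2.0]
opening: 0.0555
```

Run:
```python
from h import *
p=eyes.capture("wrist");s=arm.observe();print(s["time_s"],s["position"],s["opening"],s["force"])
q=eyes.capture("scene")
cv2.imwrite("pics/g8.png",np.hstack([q["pixels"][180:380,80:330],p["pixels"][150:350,150:500]]))
T=np.array(p["cam_to_world"]);z=s["position"][2]
for r in models.outline_of(p,"tray")[:2]: print(round(r["p"],2),r["bbox"],fit([p],[r["region"]],"tray",s["position"][:2],z+.0005,1.597))
for r in models.outline_of(q,"jewel_box")[:3]: print(round(r["p"],2),r["bbox"],fit([q],[r["region"]],"jewel_box",(.383,-.331),0,1.58))
```

```text
21.8 [ 0.37964432 -0.36545088  0.1702326 ] 0.05547159972191729 [-0.07891821  1.16394737 -1.18183666]
0.74 [258.2, 180.9, 128.9, 162.9] (array([ 0.3795, -0.3673,  1.5979]), np.float64(0.019))
0.83 [176.5, 257.4, 74.4, 80.2] (array([ 0.3836, -0.3303,  1.5735]), np.float64(0.053))
0.62 [125.8, 242.7, 49.6, 71.0] (array([ 0.383, -0.331,  1.58 ]), np.float64(1.0))
```

View pics/g8.png

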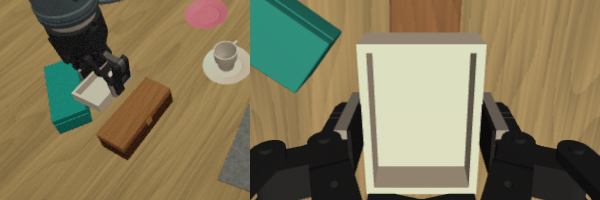

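step_arm(commands="0 1.5 1 0;0.1 4 2 0;0.1 7.5 3 0;0.2 11 3 0;0.2 14.6 3 0;0.2 18.2 3 0;0.3 21.8 3 0;0.3 25.4 3 0;0.4 29 3 0;0.4 32.6 3 0")

```text
time_s: 22.78
position: [0.3827, -0.0377, 0.1988]
tool_rot: [[-0.025, 1.0, -0.002], [1.0, 0.025, 0.001], [0.001, -0.002, -1.0]]
force: [0.6, -0.2, -1.6]
opening: 0.0554
```

step_arm(commands="0 3.6 0 0;0.1 7.2 0 0.02;0.1 10.8 0 0.04;0.2 14.4 0 0.06;0.2 18 0 0.077;0.3 21.6 0 0.077;0.4 25.2 0 0.077;0.5 28.5 0 0.077;0.6 31 0 0.077;0.6 32.5 0 0.077")

```text
time_s: 23.62
position: [0.3886, 0.2879, 0.1985]
tool_rot: [[-0.105, 0.994, -0.002], [0.994, 0.105, -0.0], [-0.0, -0.002, -1.0]]
force: [0.2, -0.4, -0.5]
opening: 0.0554
```

step_arm(commands="0 1.5 0 0;0 3 -1 0;0 4.2 -3 0;0 4.6 -6 0;0 4.6 -9 0;0 4.6 -9 0;0 4.6 -9 0")

```text
time_s: 24.2
position: [0.3876, 0.3304, 0.1076]
tool_rot: [[-0.103, 0.995, -0.006], [0.995, 0.103, -0.003], [-0.002, -0.006, -1.0]]
force: [-0.5, 0.2, -0.4]
opening: 0.055
```

Run:
```python
from h import *
p=eyes.capture("wrist");s=arm.observe();print(s["time_s"],s["position"],s["opening"],s["force"])
q=eyes.capture("scene"); t=eyes.capture("top")
cv2.imwrite("pics/g9.png",np.hstack([q["pixels"][80:280,230:430],p["pixels"][50:350,100:540][::1]] if 0 else [cv2.resize(q["pixels"][80:230,270:420],(300,300)),p["pixels"][50:350,100:540]]))
z=s["position"][2]
for r in models.outline_of(p,"tray")[:1]: print(round(r["p"],2),r["bbox"],fit([p],[r["region"]],"tray",s["position"][:2],z+.0005,1.675))
for n,c in(("wrist",p),("scene",q),("top",t)):
  for r in models.outline_of(c,"slab")[:2]: print(n,round(r["p"],2),r["bbox"],fit([c],[r["region"]],"slab",(.3905,.33),0,1.67))
```

```text
24.25 [0.38929576 0.3311844  0.10958998] 0.055078948469045284 [-0.2099593   0.34788147 -0.67833034]
0.8 [258.5, 179.9, 126.5, 163.8] (array([0.387 , 0.3305, 1.6775]), np.float64(0.042))
wrist 0.8 [275.3, 131.5, 97.6, 52.8] (array([0.3889, 0.3294, 1.6605]), np.float64(0.606))
scene 0.61 [339.9, 120.4, 29.9, 28.1] (array([0.3888, 0.3306, 1.6826]), np.float64(0.059))
top 0.65 [212.0, 196.1, 28.3, 30.9] (array([0.3899, 0.3284, 1.6842]), np.float64(0.557))
top 0.18 [235.9, 126.0, 23.1, 24.6] (array([0.3905, 0.33  , 1.67  ]), np.float64(1.0))
```

View pics/g9.png

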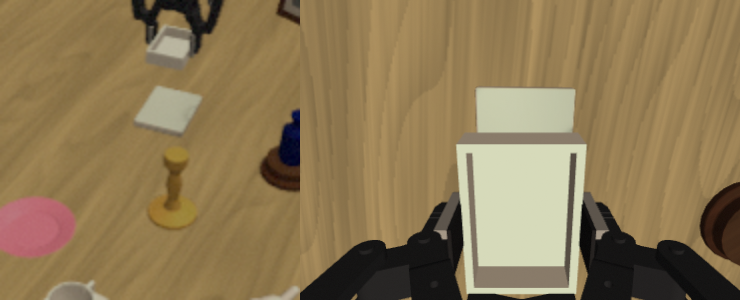

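Run:
```python
from h import *
p=eyes.capture("wrist");s=arm.observe();print(s["position"])
a,b=onz(p,277,138,.012),onz(p,374,138,.012); y=b-a; print(a,b,np.hypot(*y[:2])); yaw=np.arctan2(y[1],y[0])+np.pi/2; print(yaw,(a+b)[:2]/2-.052*np.array([np.cos(yaw),np.sin(yaw)]))
```

```text
[0.39040073 0.33172763 0.11100658]
[0.35023788 0.37758733 0.012     ] [0.42756662 0.3855585  0.012     ] 0.07773849911145474
1.6735152037866865 [0.39423425 0.32984701]
```

step_arm(commands="0.1 0 -2 0;0.1 0 -5 0;0.1 0 -7.5 0;0.1 0 -9 0;0.1 0 -9.4 0;0.1 0 -9.4 0;0.1 0 -9.4 0;0.1 0 -9.4 0")

```text
time_s: 25.27
position: [0.392, 0.3321, 0.0173]
tool_rot: [[-0.103, 0.995, 0.003], [0.995, 0.103, 0.001], [0.001, 0.003, -1.0]]
force: [-0.2, 0.4, 0.4]
opening: 0.0552
```

step_arm(commands="0 0 -0.15 0;0 0 -0.3 0;0 0 -0.3 0;0 0 -0.3 0")

```text
time_s: 25.6
position: [0.3908, 0.3316, 0.0131]
tool_rot: [[-0.103, 0.995, 0.0], [0.995, 0.103, 0.0], [0.0, 0.0, -1.0]]
force: [0.9, -0.3, -1.8]
opening: 0.0553
```

step_arm(commands="0 0 -0.1 0;0 0 -0.2 0;0 0 -0.2 0;0 0 -0.2 0")

```text
time_s: 25.93
position: [0.3909, 0.3316, 0.0119]
tool_rot: [[-0.103, 0.995, 0.0], [0.995, 0.103, -0.0], [-0.0, 0.0, -1.0]]
force: [-3.9, -1.7, 11.9]
opening: 0.0555
```

step_arm(commands="0 0 0 0;0 0 0 0;0 0 0 0;0 0 0 0;0 0 0 0;0 0 0 0", jaw=-1)

```text
time_s: 26.43
position: [0.3906, 0.3314, 0.0106]
tool_rot: [[-0.103, 0.995, -0.0], [0.995, 0.103, -0.0], [-0.0, -0.0, -1.0]]
force: [0.5, 0.1, 0.6]
opening: 0.0853
```

step_arm(commands="0 0 2 0;0 0 5 0;0 0 9 0;0 0 13 0;0 0 17 0;0 0 20 0;0 -3 21 0;0 -6 21 -0.04;0 -8 21 -0.07;0 -8 21 -0.1")

```text
time_s: 27.27
position: [0.3906, 0.2488, 0.221]
tool_rot: [[0.001, 1.0, 0.001], [1.0, -0.001, -0.001], [-0.001, 0.001, -1.0]]
force: [0.0, 1.1, -0.4]
opening: 0.0853
```

Run:
```python
from h import *
p=eyes.capture("wrist");s=arm.observe();print(s["time_s"],s["position"],s["opening"],s["tool_rot"][0])
q=eyes.capture("scene")
cv2.imwrite("pics/g10.png",np.hstack([cv2.resize(q["pixels"][80:280,230:430],(300,300)),p["pixels"][0:300,70:570]]))
for n,c in(("wrist",p),("scene",q)):
  for k,z in(("tray",.012),("slab",0)):
    for r in models.outline_of(c,k)[:2]: print(n,k,round(r["p"],2),r["bbox"],fit([c],[r["region"]],k,(.3905,.33),z,1.67))
for k in("bird","candlestick","cup"):
    for r in models.outline_of(q,k)[:1]: print(k,r["bbox"])
```

```text
27.3167 [0.39075486 0.25003266 0.22099408] 0.08537056353735019 [2.58314516e-03 9.99996507e-01 5.60243520e-04]
wrist tray 0.61 [291.2, 53.8, 57.6, 86.5] (array([0.3902, 0.3308, 1.6727]), np.float64(0.036))
wrist slab 0.78 [279.8, 43.5, 73.8, 104.0] (array([0.3889, 0.3284, 1.6638]), np.float64(0.666))
scene tray 0.9 [344.5, 118.0, 21.4, 26.5] (array([0.3919, 0.3331, 1.6874]), np.float64(0.053))
scene slab 0.56 [332.9, 127.4, 37.9, 22.5] (array([0.3909, 0.3286, 1.6775]), np.float64(0.644))
bird [390.5, 224.2, 24.7, 26.4]
candlestick [344.1, 153.4, 24.4, 44.1]
cup [294.2, 221.6, 21.1, 28.0]
```

View pics/g10.png

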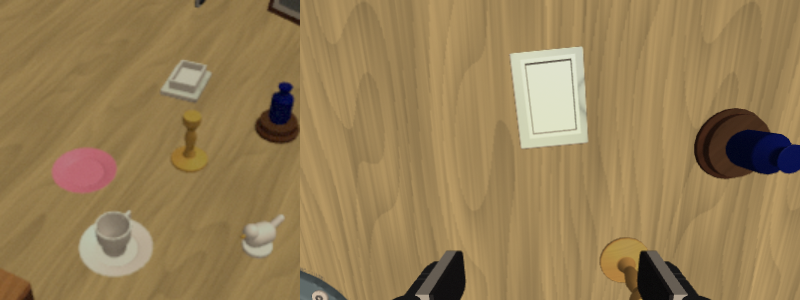

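step_arm(commands="0 -1.5 0 0;-0.1 -4.5 0 0;-0.1 -8.2 0 0;-0.2 -12 0 0;-0.2 -15.8 0 0;-0.2 -19.6 0 0;-0.3 -23.4 0 0;-0.3 -27.2 0 0;-0.4 -31 0 0;-0.4 -34.8 0 0")

```text
time_s: 28.55
position: [0.3864, -0.0981, 0.221]
tool_rot: [[-0.004, 1.0, 0.001], [1.0, 0.004, -0.0], [-0.0, 0.001, -1.0]]
force: [0.7, -1.0, 0.2]
opening: 0.085
```

step_arm(commands="0 -3.8 0 0;-0.1 -7.6 0 0;-0.2 -11.4 0 0;-0.3 -15.2 0 0;-0.3 -18.5 0 0;-0.3 -21 0 0;-0.3 -22.7 0 0;-0.3 -23.2 -2 0;-0.3 -23.2 -4 0;-0.3 -23.2 -4 0")

```text
time_s: 29.38
position: [0.3821, -0.3268, 0.1768]
tool_rot: [[-0.003, 1.0, -0.004], [1.0, 0.003, 0.006], [0.006, -0.004, -1.0]]
force: [-0.5, 1.3, -1.1]
opening: 0.0855
```

Run:
```python
from h import *
p=eyes.capture("wrist");s=arm.observe();print(s["time_s"],s["position"],s["tool_rot"][0])
cv2.imwrite("pics/g11.png",p["pixels"])
w=dict(np.load("w7.npz"));print("teal corner",onz(w,234,195,.05),onz(w,185,262,.05))
for n,c in(("wrist",p),("scene",eyes.capture("scene"))):
    for k,xy,y in(("jewel_box",(.3835,-.3305),1.575),("mat",(.618,-.266),1.7)):
        r=near(c,k,xy,.03,.06)
        if r is not None: print(n,k,fit([c],[r],k,xy,0,y))
```

```text
29.4333 [ 0.38274357 -0.32713359  0.17865012] [-0.00317855  0.99999014 -0.0031021 ]
teal corner [ 0.3093843  -0.35925549  0.05      ] [ 0.25827039 -0.42360849  0.05      ]
wrist jewel_box (array([ 0.3826, -0.3299,  1.5749]), np.float64(0.03))
wrist mat (array([ 0.618 , -0.2669,  1.7054]), np.float64(0.024))
scene jewel_box (array([ 0.3833, -0.3289,  1.5804]), np.float64(0.063))
scene mat (array([ 0.6185, -0.2667,  1.7009]), np.float64(0.032))
```

View pics/g11.png

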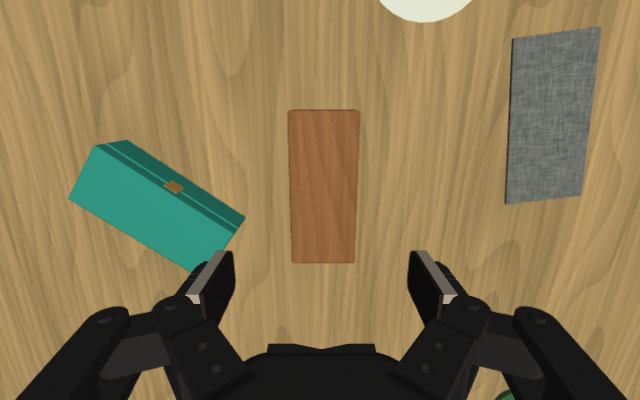

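step_arm(commands="0 -0.1 -2 0;0 -0.1 -5 0;0 -0.1 -8.5 0;0 -0.1 -12 0;0 -0.1 -14.5 0;0 -0.1 -16 0;0 -0.1 -16.8 0;0 -0.1 -17 0;0 -0.1 -17 0;0 -0.1 -17 0")

```text
time_s: 30.52
position: [0.3846, -0.3306, 0.0123]
tool_rot: [[-0.003, 1.0, 0.002], [1.0, 0.003, -0.002], [-0.002, 0.002, -1.0]]
force: [0.1, -0.3, 0.4]
opening: 0.0852
```

step_arm(commands="0 0 0 0;0 0 0 0;0 0 0 0;0 0 0 0;0 0 0 0;0 0 0 0;0 0 0 0;0 0 0 0", jaw=1, force=45)

```text
time_s: 31.18
position: [0.3844, -0.3305, 0.0122]
tool_rot: [[-0.003, 1.0, 0.001], [1.0, 0.003, -0.002], [-0.002, 0.001, -1.0]]
force: [-0.2, 2.2, 6.7]
opening: 0.0638
```

step_arm(commands="0 0 0.3 0;0 0 0.8 0;0 0 1.5 0;0 0 3 0;0 0 5 0;0 0 7 0;0 0 8 0;0 0 8 0;0 0 8 0")

```text
time_s: 31.93
position: [0.3838, -0.3297, 0.0911]
tool_rot: [[-0.003, 1.0, 0.001], [1.0, 0.003, -0.001], [-0.001, 0.001, -1.0]]
force: [0.0, 0.4, -3.7]
opening: 0.0637
```

step_arm(commands="1.5 0.4 0.5 0;4.2 1.1 0.5 0;7.5 2 0.5 0.04;11 3 0.5 0.07;14.5 3.9 0.5 0.1;18 4.9 0.5 0.13;21 5.7 0.5 0.13;22.8 6.2 0 0.13;23.4 6.35 0 0.13;23.4 6.35 0 0.13")

```text
time_s: 32.77
position: [0.6175, -0.2645, 0.0881]
tool_rot: [[-0.134, 0.991, -0.003], [0.991, 0.134, 0.002], [0.002, -0.003, -1.0]]
force: [-0.7, -0.3, -3.0]
opening: 0.0631
```

step_arm(commands="0 0 -1.5 0;0 0 -3 0;0 0 -4.5 0;0 0 -5 0;0 0 -5 0;0 0 -5 0;0 0 -5 0;0 0 -5 0")

```text
time_s: 33.43
position: [0.6183, -0.2666, 0.0419]
tool_rot: [[-0.132, 0.991, 0.002], [0.991, 0.132, -0.001], [-0.001, 0.001, -1.0]]
force: [0.4, 0.3, -2.4]
opening: 0.0634
```

Run:
```python
from h import *
p=eyes.capture("wrist");q=eyes.capture("scene");s=arm.observe();print(s["time_s"],s["position"],s["opening"],s["tool_rot"][0],s["force"])
z=s["position"][2]-.0122
for n,c in(("wrist",p),("scene",q)):
    for r in models.outline_of(c,"jewel_box")[:3]:
        print(n,r["bbox"],fit([c],[r["region"]],"jewel_box",(.618,-.266),z,1.7))
```

```text
33.5333 [ 0.61827905 -0.26640279  0.04182298] 0.06354746775822784 [-0.13265516  0.99116119  0.0014514 ] [-0.65378425 -0.14076187 -3.3369841 ]
wrist [231.0, 106.2, 182.9, 248.1] (array([ 0.6175, -0.2669,  1.703 ]), np.float64(0.179))
scene [124.8, 237.1, 48.0, 76.0] (array([ 0.618, -0.266,  1.7  ]), np.float64(1.0))
scene [306.3, 281.0, 53.3, 77.6] (array([ 0.6178, -0.2664,  1.7155]), np.float64(0.394))
scene [293.3, 233.1, 14.0, 17.4] (array([ 0.618, -0.266,  1.7  ]), np.float64(1.0))
```

Aligned with the mat. Lower by 2.5 cm.

step_arm(commands="0 0 -1 0;0 0 -1.8 0;0 0 -2.3 0;0 0 -2.5 0;0 0 -2.5 0;0 0 -2.5 0;0 0 -2.5 0")

```text
time_s: 34.22
position: [0.6172, -0.2657, 0.0162]
tool_rot: [[-0.133, 0.991, -0.001], [0.991, 0.133, 0.001], [0.001, -0.001, -1.0]]
force: [-3.4, 3.1, 7.8]
opening: 0.0635
```

step_arm(commands="0 0 -0.1 0;0 0 -0.2 0;0 0 -0.2 0;0 0 -0.2 0")

```text
time_s: 34.55
position: [0.6173, -0.2657, 0.0161]
tool_rot: [[-0.133, 0.991, -0.002], [0.991, 0.133, 0.001], [0.001, -0.002, -1.0]]
force: [-9.5, 5.7, 19.0]
opening: 0.0635
```

step_arm(commands="0 0 0.2 0;0 0 0.2 0;0 0 0.2 0")

```text
time_s: 34.8
position: [0.6178, -0.266, 0.0162]
tool_rot: [[-0.133, 0.991, -0.0], [0.991, 0.133, -0.0], [-0.0, -0.0, -1.0]]
force: [-1.4, 2.1, 6.7]
opening: 0.0637
```

step_arm(commands="0 0 0 0;0 0 0 0;0 0 0 0;0 0 0 0;0 0 0 0;0 0 0 0", jaw=-1)

```text
time_s: 35.3
position: [0.6176, -0.266, 0.0156]
tool_rot: [[-0.133, 0.991, -0.0], [0.991, 0.133, 0.0], [0.0, -0.0, -1.0]]
force: [-0.4, -1.0, -0.8]
opening: 0.0855
```

step_arm(commands="0 0 2 0;0 0 5 0;0 0 8 0;0 0 12 0;0 0 16 0;0 0 19 0;-2 -2 20 0;-5 -4 20 0;-8 -5 20 0;-8 -5 20 0")

```text
time_s: 36.13
position: [0.5335, -0.3181, 0.2158]
tool_rot: [[-0.129, 0.992, -0.002], [0.992, 0.129, -0.001], [-0.0, -0.003, -1.0]]
force: [-0.2, -0.3, -0.8]
opening: 0.0855
```

step_arm(commands="-3 -1 1 0;-6 -2 2 0;-10 -3 3 0;-14 -4 4 0;-17 -5 4 0;-19 -5 4 0;-20 -5 4 0;-20 -5 4 0;-20 -5 4 0")

```text
time_s: 36.88
position: [0.3382, -0.366, 0.2559]
tool_rot: [[-0.132, 0.991, 0.001], [0.991, 0.132, -0.0], [-0.0, 0.001, -1.0]]
force: [0.1, -0.3, -0.2]
opening: 0.0852
```

Run:
```python
from h import *
t=eyes.capture("top");q=eyes.capture("scene");s=arm.observe();print(s["time_s"],s["position"],s["force"])
G={"jewel_box":((.618,-.2665),.004,1.705),"tray":((.3905,.33),.012,1.67),"vase":((.6045,.279),.025,None)}
for n,c in(("top",t),("scene",q)):
    for k,(xy,z,y) in G.items():
        r=near(c,k,xy,z+.03)
        if r is not None: print(n,k,fit([c],[r],k,xy,z,y))
    for k in("cup","bird","candlestick"):
        for r in models.outline_of(c,k)[:1]: print(n,k,round(r["p"],2),r["bbox"])
cv2.imwrite("pics/end.png",np.hstack([cv2.resize(t["pixels"][90:290,190:490],(480,320)),cv2.resize(q["pixels"][100:380,200:480],(320,320))]))
```

```text
36.9833 [ 0.33882689 -0.36580774  0.2557603 ] [ 0.45298384 -0.46108507  0.37874782]
top jewel_box (array([ 0.6178, -0.2655,  1.7   ]), np.float64(0.052))
top tray (array([0.3902, 0.3333, 1.6661]), np.float64(0.116))
top vase (array([0.604 , 0.2775]), np.float64(0.111))
top cup 0.79 [368.7, 174.6, 18.5, 20.3]
top bird 0.73 [327.4, 107.2, 27.1, 20.7]
top candlestick 0.62 [283.0, 166.3, 20.8, 21.7]
scene jewel_box (array([ 0.6181, -0.2651,  1.7037]), np.float64(0.033))
scene tray (array([0.3917, 0.3331, 1.7514]), np.float64(0.106))
scene vase (array([0.6064, 0.2773]), np.float64(0.102))
scene cup 0.97 [293.5, 218.4, 23.6, 30.6]
scene bird 0.83 [391.4, 223.7, 25.3, 29.4]
scene candlestick 0.79 [344.3, 156.4, 24.7, 37.3]
```

View pics/end.png

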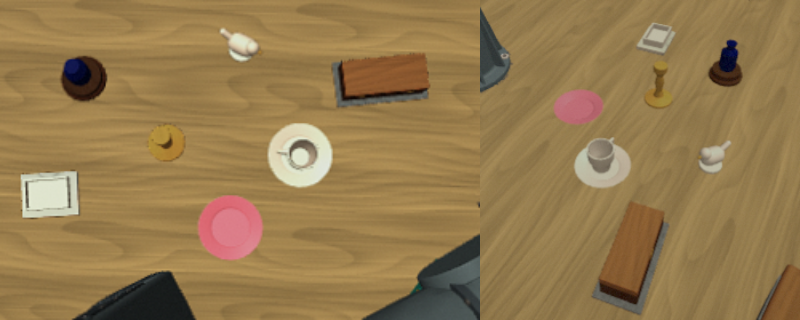

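All four pieces stand in their places, with the bystanders where they were. I'm handing the job in.

```bash
python3 -c "
from workcell import arm
print(arm.finish_job())"
```

```text
the job is handed in; nothing more can be done
None
```

All four pieces stand on their places and the job is handed in. It took about 37 s of the 128 s, and no verdict was reported. I moved the cup, vase and tray first, then the jewellery box last.

| Piece | Distance from middle | Alignment of long sides | Measured by |
|---|---|---|---|
| Cup on saucer | about 3 mm | not needed | wrist picture after release |
| Vase on riser | 1–3 mm | not needed | final top and scene fits |
| Tray on slab | about 1 mm (wrist), 3 mm (final top and scene) | within about 0.01 rad (see below) | wrist picture after release, then final top and scene fits |
| Jewellery box on mat | about 1–1.5 mm | within about 0.01 rad | final top and scene fits |

- **Jewellery box:** a fit taken after the cup, vase and tray had all been lifted off showed it had not moved.
- **Bystanders:** the bird and candlestick show at the same place in the pictures as at the start, within the detector's scatter.
- **One disagreement:** the final scene-camera fit put the tray about 0.08 rad off the slab. The tray is small in that picture, and the wrist and top fits gave 0.01 rad or less. All of these are under the 0.2 rad limit.

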